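# Seat the tube head on the bench mixer's drive

### The job

Fit the loose aluminium tube head to the bench mixer: pick it up by its grip bar, set its splined foot into the round well on top of the mixer, and, because the drive pins in the well have stopped at an unknown angle, keep it pressed only lightly while you turn and shuffle it until it drops fully home. Lower it gently, never drop it in, force it or press hard (30 N is too much), then let go and leave it sitting level, with the small things round about where they are.

Things in the scene. Friction and masses are not known exactly. Their poses are not given: they have to be found in the camera images.
- tube_head: the loose part, bare aluminium, about 0.25 kg, 81 mm high, standing on its foot. From below: round foot 60 mm across, 31 mm high; round plate 76 mm across, 31 to 47 mm up, with six dark tube holes; grey grip bar 14 mm wide, 40 mm long, 47 to 81 mm up. Origin: centre of the foot's underside, z up, x along the bar (grip it across y)
- head_slots (a point): same point and axes as the tube head's origin. Four radial slots, 11 mm wide and 13 mm high, open below and to the rim, cut the bottom of the foot crosswise, along its +x, +y, -x and -y (x is the grip bar's length): the foot fits the drive again at every 90 degrees, so a 90 degree turn either way from any angle is sure to pass a fit
- mixer: the white bench mixer, fixed to the desk, 116 mm wide, 60 mm high, reaching from 88 mm before to 62 mm behind its well's axis, knob and display on its front (its own -x). Origin on the well's axis at desk height. The well opens upward and is 66 mm in diameter: 3 mm play all round the foot
- mixer_seat (a point): centre of the drive plate (unloaded) in the bottom of the well, on its axis, 32 mm above the desk. The plate carries four upright round pins 8 mm thick, 9 mm high, 90 degrees apart, 23 mm from the axis. It cannot turn; it has stopped at an angle unrelated to this point's axes. It is sprung: sinks 1 mm per 4 N, at most 8 mm. The head is home when its origin is here
- mixer_mouth (a point): centre of the well's mouth in the mixer's top face, 60 mm above the desk, 28 mm above the seat. Off the slots, the foot rides on the pins 9 mm above the plate, the head's plate 12 mm above this face; within about 3.5 degrees of a fit it drops over them (1.5 mm play either side of a pin) until the head's plate is 3 mm above this face
- petri_dish: bystander: petri dish, 60 mm in diameter, 15 mm high, origin at the centre of its underside; leave it alone
- crucible: bystander: small white porcelain crucible, 44 mm in diameter, 31 mm high, origin at the centre of its underside; leave it alone
- dropper_bottle: bystander: small dropper bottle with rubber teat, 30 mm in diameter, 81 mm high, origin at the centre of its underside; leave it alone

How it is judged:
By the outcome, as a careful person would: the job done as asked, in the order asked, and still so for the second after the job is handed in, with the robot touching nothing.
It also fails if it takes over 58 s, if anything falls off the work surface, if the arm or the gripper's body presses on something with over 40 N, if the wrist force passes 120 N, or if a joint passes its speed limit or range.

### The arm

A 7-joint arm with a two-finger parallel gripper is mounted at the origin on a cart in front of the work surface, level with it; the furniture and walls round the work are solid. World frame = base frame: x ahead of the robot, y to its left, z up, the work surface at z = 0. Lengths are in m, angles in rad, forces in N, time in s.
With the tool pointing down it reaches from about 0.425 to 0.925 m from the base axis. Payload 6.8 kg.
Tool frame: the origin (TCP) lies at the very end of the fingers, on their centre line; the grasp point (between the pads) lies 19 mm behind it; z points along the fingers, y is the line along which they close (so a half turn about z gives the same grasp; the last joint's range is limited). The gripper opens to 85 mm and grips with 20 to 120 N. Pads are 22 mm wide; open, the fingers measure 114 mm over their backs; the gripper's body (76 mm by 85 mm) begins 54 mm behind the grasp point. The pads swing forward as they close: fully open they stand 13 mm farther back than shut.
Start: joints at [1.188, 0.477, 0.022, 1.555, -0.011, 1.109, -0.083], TCP at [0.183, -0.65, 0.231] pointing down, gripper open.
Joint ranges: [-2.96, 2.96], [-0.34, 2.1], [-1.41, 1.46], [0.24, 2.44], [-1.37, 4.51], [0.17, 1.92], [-2.96, 2.96]. Speed limits (rad/s): [2.39, 2.39, 3.14, 3.14, 3.14, 3.14, 3.14].

### API

Orientations are given as a rotation vector (axis times angle).
In Python, from bench import get_obs, viewer, r gives the robot as it stands. The module is installed in compiled form; this text tells all that it offers.
- The arm moves only by the tool play_rows, never from a script. Its argument "commands" is a list that holds one entry, the list of rows, each a list of 5 numbers: the gripper's target within -1 to 1 (shut at 1, half-way at 0, fully open at -1), then the shift along the tool's x, y, z scaled (see below), then the turn about the tool's z scaled (see below). A call has 1 to 12 rows; each row is the pose to reach, as a shift and turn from the pose commanded when the call began, along the tool's axes at that moment; what a row does not reach only later rows make up. The controller multiplies each number of a shift by 0.2 m and each number of a turn by pi/2 rad. A row lasts 1/12 s, in which the tool goes at most 41.7 mm and 7.16 degrees, less where a joint would pass 70% of its speed; a pose out of reach is approached as far as the arm can. A call with a number of a shift or a turn outside -1 to 1 is refused whole. A call with a gripper value outside its range is refused whole. The fingers move at their own pace and stop on an object; "grip_force" is the grip in N (left out, the last holds). Time passes only in rows, so rows that repeat a pose let the fingers close. It gives the time, the measured TCP pose, the force, the opening and the grip force at its end, in the units of the state.
- get_obs(): the state, without advancing time (a new reading comes with each control period).
- viewer.grab_frame(name): name is "scene" or "top" or "wrist"; returns a dict with "pixels" (400x640x3 uint8, red, green, blue), "fovy" (degrees; the focal length in pixels is half the picture's height over the tangent of half this angle, whatever the lens; pixels are square), "cx", "cy" (the principal point, pixels), "world_to_cam" (4x4, takes a point from world to camera coordinates); the wrist camera has in their place "hand_eye" (4x4, takes a point from camera to tool coordinates, whose origin is the TCP and whose axes are the flange's). Camera axes: x right, y up, looking along -z (the intrinsics and any distortion apply to the point x, -y, -z); pixel columns grow to the right and rows downward; lengths in m; the calibration is good to about 2 mm. A picture is of the moment at which its call begins: read the wrist's pose just before it. There is no depth.
- r.hand_in(): hands the job in; it is judged then, once.
Trained networks look in a picture, given as the dict that the camera call returned (one of the last four; its "shot" number tells which), for a name from the list of things; names that differ only in an ending like _2 or _b are one class to them, and where a whole thing is asked for, a point or a joint stands for the part that bears it (a point fixed in the world has none). Each returns a list of dicts, best first, with "score" (0 to 1); they miss things now and then, are a little off and sometimes report something else, mostly with a low value. They report only what shows in the picture. A call takes as long as a camera call.
- viewer.trace(picture, thing): "pixels" (400x640 bool, what is visible of it) and "rect" ([left, top, right, bottom] in pixels, round what is visible of it).
The state is a dict: "clock": time; "joints": joint angles; "qvel": joint speeds; "tau": joint torques, N m; "tcp_pos": TCP position; "orientation": TCP orientation; "contact_force": force on the tool from outside, world axes, zero at the start; "moment": the same for the moment, N m; "grip_width": finger opening in m; "gripper_force": force on a finger pad.
Only numpy, scipy, OpenCV 4.12 (cv2) and the standard library are available. Lean on these libraries where they do the work, as an engineer would, in place of code of your own. Each camera call takes 0.05 s, during which the arm holds its last target. There are 200 camera calls.

## Working session

There is one attempt and no reset: what is moved stays moved. The work goes in short steps, Python scripts to look and compute and a tool call to move; the robot and the scene stay as the last step left them, time stands still between calls to the robot, and variables do not carry over. Pictures are saved under pics/ and viewed, at most 10 in all, crops included, and the job is handed in when it is done.

Besides the shell and the picture viewer there is one more tool, called as name(argument=value, ...) on one line, values as JSON. play_rows: Moves the arm, as the interface text tells. Shifts and turns lie within -1 to 1; 1 stands for 0.2 m of shift or pi/2 rad of turn. Its arguments: {"type":"object","properties":{"commands":{"type":"array","items":{"type":"array","items":{"type":"array","items":{"type":"number","minimum":-1,"maximum":1}}}},"grip_force":{"type":"number"}},"required":["commands"]}

```bash
mkdir -p pics; cat > h.py <<'E'
import numpy as np, cv2
from scipy.spatial.transform import Rotation as R
from bench import get_obs, viewer, r
def f(p): return 200/np.tan(np.radians(p["fovy"])/2)
def w2c(p,o=None):
    if "world_to_cam" in p: return np.array(p["world_to_cam"])
    T=np.eye(4);T[:3,:3]=R.from_rotvec(o["orientation"]).as_matrix();T[:3,3]=o["tcp_pos"]
    return np.linalg.inv(T@np.array(p["hand_eye"]))
def proj(p,P,o=None):
    M=w2c(p,o);c=np.atleast_2d(P)@M[:3,:3].T+M[:3,3]
    return np.c_[p["cx"]+f(p)*c[:,0]/-c[:,2],p["cy"]-f(p)*c[:,1]/-c[:,2]]
def ray(p,u,v,z,o=None):
    M=np.linalg.inv(w2c(p,o));d=M[:3,:3]@[(u-p["cx"])/f(p),-(v-p["cy"])/f(p),-1]
    return M[:3,3]+d*(z-M[2,3])/d[2]
def save(p,n): cv2.imwrite("pics/"+n,cv2.cvtColor(p["pixels"],cv2.COLOR_RGB2BGR))
E
python3 - <<'E'
from h import *
o=get_obs();print(o["clock"],o["tcp_pos"],o["orientation"],R.from_rotvec(o["orientation"]).as_matrix().round(3),o["contact_force"])
for n in("scene","top"):
    p=viewer.grab_frame(n);save(p,n+".png");print(n,{k:v for k,v in p.items() if k not in("pixels","world_to_cam")},w2c(p).round(3).tolist())
    for t in("tube_head","mixer","petri_dish","crucible","dropper_bottle"):
        for d in viewer.trace(p,t)[:2]:
            ys,xs=np.nonzero(d["pixels"]);print(t,round(d["score"],2),d["rect"],xs.mean().round(1),ys.mean().round(1),ray(p,xs.mean(),ys.mean(),.03).round(3))
E
```

```text
0.0 [ 0.18297327 -0.64913615  0.23034222] [-3.11028453e+00 -4.29994004e-01  5.92814794e-04] [[ 0.962  0.271 -0.001]
 [ 0.271 -0.962  0.002]
 [-0.    -0.002 -1.   ]] [-0.20195864 -0.51456688  0.56788281]
scene {'fovy': 44.360467263705495, 'cx': 322.1650426930157, 'cy': 204.6642172685737, 'shot': 1} [[-0.646, -0.763, -0.019, 0.254], [0.431, -0.386, 0.816, -0.351], [-0.63, 0.519, 0.578, -0.587], [0.0, 0.0, 0.0, 1.0]]
tube_head 0.92 [362.7, 208.8, 405.0, 253.5] 382.9 230.6 [ 0.453 -0.208  0.03 ]
mixer 0.71 [171.4, 245.6, 277.7, 347.2] 223.4 291.8 [0.516 0.116 0.03 ]
petri_dish 0.91 [337.6, 265.7, 371.4, 293.5] 352.5 279.1 [ 0.393 -0.07   0.03 ]
crucible 0.84 [314.1, 233.0, 334.5, 253.2] 322.2 242.4 [ 0.504 -0.095  0.03 ]
dropper_bottle 0.67 [366.9, 144.9, 381.7, 182.5] 374.1 167.1 [ 0.635 -0.366  0.03 ]
top {'fovy': 56.49436863053722, 'cx': 323.3036110897077, 'cy': 204.51733722336277, 'shot': 2} [[-0.005, -0.999, -0.033, -0.113], [0.987, -0.01, 0.163, -0.518], [-0.163, -0.032, 0.986, -0.856], [0.0, 0.0, 0.0, 1.0]]
tube_head 0.85 [342.9, 212.5, 378.6, 250.3] 361.1 232.2 [ 0.451 -0.207  0.03 ]
tube_head 0.35 [308.3, 201.6, 326.1, 215.9] 317.7 207.6 [ 0.512 -0.103  0.03 ]
mixer 0.96 [202.1, 168.2, 258.4, 242.9] 229.2 206.2 [0.517 0.115 0.03 ]
mixer 0.7 [345.1, 217.1, 376.1, 248.7] 361.1 232.3 [ 0.451 -0.207  0.03 ]
petri_dish 0.9 [299.4, 239.0, 324.1, 263.1] 311.9 250.6 [ 0.408 -0.089  0.03 ]
crucible 0.66 [308.4, 199.8, 327.4, 218.0] 317.6 207.5 [ 0.512 -0.103  0.03 ]
dropper_bottle 0.67 [418.6, 148.5, 432.2, 163.1] 424.2 158.2 [ 0.633 -0.366  0.03 ]
```

View pics/top.png

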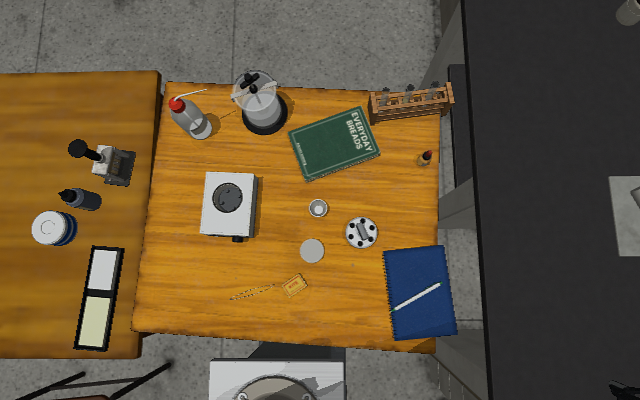

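View pics/scene.png

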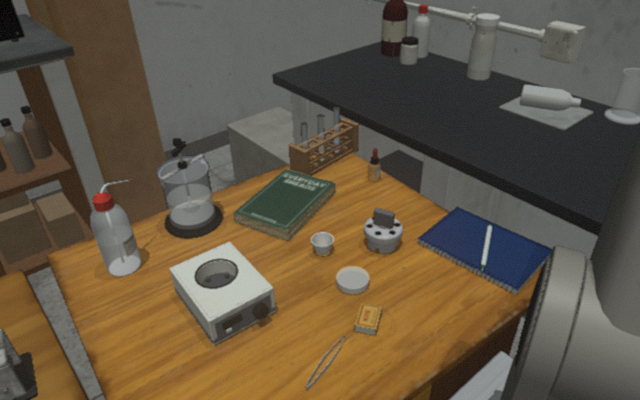

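The top view shows the head at (361,232), the mixer well at (228,198) with its knob at the bottom, and the dish, crucible and bottle standing clear. The scene view agrees. I'll move above the head.

play_rows(commands=[[[-1,0.9,-0.88,0,0],[-1,0.9,-0.88,0,0],[-1,0.9,-0.88,0,0],[-1,0.9,-0.88,0,0],[-1,0.9,-0.88,0,0],[-1,0.9,-0.88,0,0],[-1,0.9,-0.88,0,0]]])

```text
clock: 1.18
tcp_pos: [0.3139, -0.4241, 0.2316]
orientation: [-3.107, -0.446, -0.004]
contact_force: [0.0, 0.9, -0.3]
grip_width: 0.0855
gripper_force: 0.0
```

play_rows(commands=[[[-1,0.8,-0.8,0,0],[-1,0.8,-0.8,0,0],[-1,0.8,-0.8,0,0],[-1,0.8,-0.8,0,0],[-1,0.8,-0.8,0,0],[-1,0.8,-0.8,0,0],[-1,0.8,-0.8,0,0],[-1,0.8,-0.8,0,0]]])

```text
clock: 1.85
tcp_pos: [0.4198, -0.2335, 0.2315]
orientation: [3.111, 0.434, 0.001]
contact_force: [-0.3, 0.3, -0.0]
grip_width: 0.0859
gripper_force: 0.0
```

```bash
python3 - <<'E'
from h import *
o=get_obs();print(o["clock"],o["tcp_pos"],o["orientation"],o["joints"])
p=viewer.grab_frame("wrist");save(p,"w1.png");print({k:v for k,v in p.items() if k not in("pixels",)})
for t in("tube_head","mixer","crucible"):
    for d in viewer.trace(p,t)[:2]:
        ys,xs=np.nonzero(d["pixels"]);print(t,round(d["score"],2),d["rect"],ray(p,xs.mean(),ys.mean(),.047,o).round(4))
E
```

```text
1.85 [ 0.41978063 -0.23345612  0.2315292 ] [3.11099906e+00 4.34485039e-01 5.15189741e-04] [ 0.58888427  0.16819209 -0.23525623  1.99400673  0.04711115  0.98397628
 -0.96252136]
{'fovy': 61.02366179200183, 'cx': 314.8679707511213, 'cy': 203.75143920554697, 'hand_eye': array([[-9.63042783e-04,  9.51742740e-01,  3.06895470e-01,
         7.88130400e-02],
       [ 9.99999428e-01,  1.05911218e-03, -1.46499692e-04,
         4.86420329e-04],
       [-4.64466748e-04,  3.06895154e-01, -9.51743216e-01,
        -1.42188247e-01],
       [ 0.00000000e+00,  0.00000000e+00,  0.00000000e+00,
         1.00000000e+00]]), 'shot': 3}
tube_head 0.57 [259.8, 99.2, 335.5, 180.8] [ 0.453  -0.2047  0.047 ]
mixer 0.94 [1.0, 0.0, 48.9, 73.7] [0.4752 0.0459 0.047 ]
mixer 0.47 [181.2, 14.5, 225.1, 68.2] [ 0.5113 -0.1066  0.047 ]
crucible 0.92 [181.9, 14.3, 227.2, 70.6] [ 0.5118 -0.1067  0.047 ]
```

View pics/w1.png

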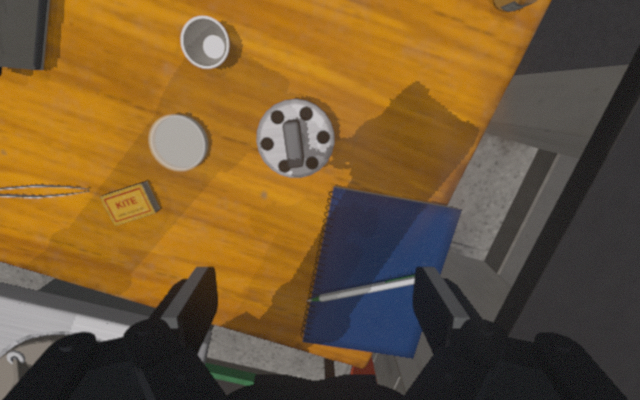

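Wrist view: the head is centred near (295,139), with its bar running roughly from (288,122) to (299,165). I'll fit the bar angle.

```bash
python3 - <<'E'
from h import *
im=cv2.imread("pics/w1.png");g=cv2.cvtColor(im,cv2.COLOR_BGR2GRAY)
o=get_obs()
print(g[100:180:4,262:334:3])
p=viewer.grab_frame("wrist")
# holes
m=np.zeros_like(g);cv2.circle(m,(295,139),36,255,-1)
d=((g<55)&(m>0)).astype(np.uint8);n,l,s,c=cv2.connectedComponentsWithStats(d)
H=np.array([ray(p,*c[i],.047,o)[:2] for i in range(1,n) if 40<s[i,4]<300]);print(c[1:].round(1),s[1:,4]);print(H.round(4),H.mean(0))
if len(H)>2:
    a=np.degrees(np.arctan2(*(H-H.mean(0)).T[::-1]));print(a.round(1),np.hypot(*(H-H.mean(0)).T))
E
```

```text
[[110 109 113 116 117 116 116 116 124 126 144 145 138 123 108  91  82  93
   93  99 124 125 121 122]
 [114 112 110 110 116 134 142 148 157 162 180 187 180 172 162 154 145 116
   89  90  91  95 124 128]
 [121 119 118 134 149 161 179 184 182 183 186 196 199 142  64  62 108 168
  150 115  92  91  91 114]
 [122 126 147 125  57  50  63 167 188 186 187 185 182  58  58  56  54 172
  189 158 140  87  87  94]
 [125 148 175  83  51  58  55  81 185 185 183 180 178  60  56  58  55 182
  198 195 167 141  87  80]
 [147 168 182 133  56  56  56 110 152  91  81  68  80 114  86 114 175 197
  198 196 195 155 124  82]
 [162 187 187 189 173 146 168 118 102 106 110 104  63 114 115 160 181 179
  186 198 191 176 140 101]
 [179 189 188 186 186 183 186 110 118 119 118 112  72 102 113 126 180 180
  180 183 183 183 156 126]
 [184 186 184 183 182 184 184 132 116 118 117 114  80  91 112 152 178 174
  178  93  55  61 127 138]
 [180 170 169 184 180 179 182 147 110 120 115 117  92  76 102 125 183 181
  134  47  52  54  55 137]
 [ 81  52  56  73 184 188 185 176 105 118 119 114  92  67 101 112 178 180
  171  52  53  5
[... 648 characters left out ...]
56  53  63 113 117 124 133 135 121  65  59
   95 109 119 121 124 127]
 [129 132 133 137 138 142 145 115 128 191 163 135 136 133 131 128 116 111
  125 129 127 125 122 120]
 [127 127 128 128 129 131 134 134 136 147 132 113 111 114 120 123 126 129
  127 133 131 131 132 130]]
[[274.  113.7]
 [279.1 113.6]
 [301.  113. ]
 [305.5 112.5]
 [310.  112. ]
 [304.  117.2]
 [310.  115. ]
 [275.1 119.5]
 [276.  116. ]
 [281.7 118. ]
 [278.  119. ]
 [280.  121. ]
 [322.6 137.1]
 [264.3 140.6]
 [268.  144.5]
 [267.  144.6]
 [311.6 162.5]
 [283.5 165.8]
 [280.  166. ]
 [288.  168. ]] [ 3 10  1  2  1 12  1 15  1  3  1  1 78  9 26  5 85 28  1  1]
[[ 0.4592 -0.2325]
 [ 0.4328 -0.2289]] [ 0.44599978 -0.23074789]
```

```bash
python3 - <<'E'
from h import *
im=cv2.imread("pics/w1.png");g=cv2.cvtColor(im,cv2.COLOR_BGR2GRAY)
o=get_obs();p=viewer.grab_frame("wrist")
def pts(u):return np.array([ray(p,*q,.081,o)[:2] for q in u])
m=np.zeros_like(g);cv2.circle(m,(295,139),36,255,-1)
d=((g<66)&(m>0)).astype(np.uint8);n,l,s,c=cv2.connectedComponentsWithStats(d)
H=[];
for i in range(1,n):
    if s[i,4]>60: print(c[i].round(1),s[i,4]);H.append(ray(p,*c[i],.047,o)[:2])
H=np.array(H);print(H.round(4))
if len(H)>2:
    A=np.c_[2*H,np.ones(len(H))];x=np.linalg.lstsq(A,(H**2).sum(1),rcond=None)[0];print("circle",x[:2],np.sqrt(x[2]+x[:2]@x[:2]))
    print("ang",np.degrees(np.arctan2(*(H-x[:2]).T[::-1])).round(1))
b=(((g>98)&(g<124)&(m>0))).astype(np.uint8);b=cv2.morphologyEx(b,cv2.MORPH_OPEN,np.ones((3,3)))
n,l,s,c=cv2.connectedComponentsWithStats(b);i=l[140,290];print("bar",c[i],s[i])
ys,xs=np.nonzero(l==i);W=pts(np.c_[xs,ys]);r_=cv2.minAreaRect((W*1e4).astype(np.float32));print(r_)
w,v=np.linalg.eigh(np.cov(W.T));print(W.mean(0),v[:,1],np.degrees(np.arctan2(v[1,1],v[0,1])),np.sqrt(12*w))
E
```

```text
[305.6 113.5] 100
[276.9 116.7] 103
[322.9 136.9] 96
[266.6 143.5] 90
[311.7 162.5] 105
[284.1 165.6] 81
[[ 0.4759 -0.2112]
 [ 0.4659 -0.1862]
 [ 0.4595 -0.2326]
 [ 0.4391 -0.1825]
 [ 0.4329 -0.2289]
 [ 0.4227 -0.2038]]
circle [ 0.44932862 -0.20749422] 0.026954815523902335
ang [  -7.9   52.2  -67.9  112.3 -127.5  172.1]
bar [291.08658009 140.51082251] [283 123  17  36 462]
((4525.02001953125, -2054.33349609375), (296.87249755859375, 115.18240356445312), 21.043039321899414)
[ 0.45286731 -0.20541897] [-0.9274071  -0.37405357] -158.03417032300436 [0.01130415 0.02948121]
```

play_rows(commands=[[[-1,0.186,-0.086,0.4,-0.069],[-1,0.186,-0.086,0.4,-0.069],[-1,0.186,-0.086,0.4,-0.069],[-1,0.186,-0.086,0.4,-0.069],[-1,0.186,-0.086,0.4,-0.069]]])

```text
clock: 2.57
tcp_pos: [0.4501, -0.2082, 0.1517]
orientation: [-3.084, -0.597, 0.001]
contact_force: [0.1, 0.0, 0.3]
grip_width: 0.0851
gripper_force: 0.0
```

```bash
cat > head.py <<'E'
from h import *
o=get_obs();p=viewer.grab_frame("wrist");save(p,"w2.png")
M=R.from_rotvec(o["orientation"]).as_matrix()
print(o["clock"],o["tcp_pos"],"xang",np.degrees(np.arctan2(M[1,0],M[0,0])))
g=cv2.cvtColor(p["pixels"],cv2.COLOR_RGB2GRAY)
d=viewer.trace(p,"tube_head")[0];print(d["score"],d["rect"])
m=cv2.erode(d["pixels"].astype(np.uint8),np.ones((3,3)))
b=((g<66)&(m>0)).astype(np.uint8);n,l,s,c=cv2.connectedComponentsWithStats(b)
H=[]
for i in range(1,n):
    if s[i,4]>100: print(c[i].round(1),s[i,4]);H.append(ray(p,*c[i],.047,o)[:2])
H=np.array(H);A=np.c_[2*H,np.ones(len(H))];x=np.linalg.lstsq(A,(H**2).sum(1),rcond=None)[0]
print("circle",x[:2],np.sqrt(x[2]+x[:2]@x[:2]),"mean",H.mean(0),np.degrees(np.arctan2(*(H-x[:2]).T[::-1])).round(1))
E
python3 head.py
```

```text
2.5667 [ 0.45007509 -0.20822204  0.15169761] xang 21.898076924269777
0.78 [262.0, 146.4, 358.0, 243.3]
[292.  170.9] 187
[328.6 170.7] 201
[309.8 189. ] 333
[346.2 200.1] 185
[275.4 200.8] 188
[294.9 229.1] 167
[327.5 228.9] 176
circle [ 0.44973125 -0.20566141] 0.025118662866916316 mean [ 0.45175447 -0.20464369] [  51.9   -6.8   26.2  -65.3  110.1  172.5 -128.1]
```

View pics/w2.png

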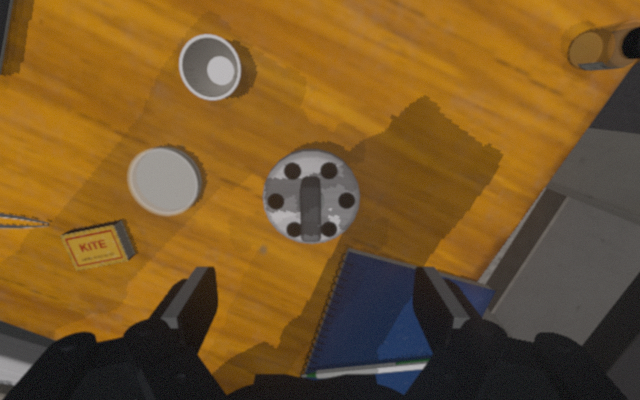

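The picture shows the bar (309,208) lined up vertically with the tool, and the hole centre at (311,200), about 2 mm off. I'll descend and grip.

play_rows(commands=[[[-1,0.01,-0.0125,0.15,0],[-1,0.01,-0.0125,0.3,0],[-1,0.01,-0.0125,0.42,0],[-1,0.01,-0.0125,0.498,0],[-1,0.01,-0.0125,0.498,0],[-1,0.01,-0.0125,0.498,0]]])

```text
clock: 3.17
tcp_pos: [0.4515, -0.2052, 0.0526]
orientation: [3.084, 0.596, 0.001]
contact_force: [0.3, 0.2, 0.8]
grip_width: 0.0854
gripper_force: 0.0
```

play_rows(commands=[[[0,0,0,0,0],[0.5,0,0,0,0],[1,0,0,0,0],[1,0,0,0,0],[1,0,0,0,0],[1,0,0,0,0],[1,0,0,0,0],[1,0,0,0,0]]], grip_force=40)

```text
clock: 3.83
tcp_pos: [0.4517, -0.2044, 0.0522]
orientation: [3.084, 0.598, 0.001]
contact_force: [-1.3, 0.6, 5.0]
grip_width: 0.0137
gripper_force: 40.1
```

play_rows(commands=[[[1,0,0,-0.1,0],[1,0,0,-0.25,0],[1,0,0,-0.45,0],[1,0,0,-0.6,0],[1,0.15,-0.27,-0.65,0],[1,0.3,-0.53,-0.65,0],[1,0.42,-0.75,-0.65,0],[1,0.5,-0.92,-0.65,0],[1,0.55,-1,-0.65,0],[1,0.55,-1,-0.65,0],[1,0.55,-1,-0.65,0],[1,0.55,-1,-0.65,0]]])

```text
clock: 4.83
tcp_pos: [0.478, 0.0237, 0.1812]
orientation: [-3.083, -0.604, 0.002]
contact_force: [-0.7, 0.2, -2.7]
grip_width: 0.0133
gripper_force: 39.9
```

```bash
python3 - <<'E'
from h import *
o=get_obs();print(o["clock"],o["tcp_pos"],o["contact_force"],o["joints"].round(2) if hasattr(o["joints"],"round") else o["joints"])
p=viewer.grab_frame("wrist");save(p,"w3.png")
for d in viewer.trace(p,"mixer")[:1]: print(d["score"],d["rect"])
for n in("scene","top"):
    p=viewer.grab_frame(n);save(p,n+"2.png")
a=cv2.imread("pics/w3.png");b=cv2.resize(cv2.imread("pics/top2.png")[150:260,180:280],None,fx=4,fy=4,interpolation=cv2.INTER_CUBIC)
c=cv2.imread("pics/scene2.png")[235:355,165:285];c=cv2.resize(c,(400,400),interpolation=cv2.INTER_CUBIC)
cv2.imwrite("pics/zz.png",np.hstack([b[:400],c]))
E
```

```text
4.8333 [0.47799762 0.02365153 0.1811904 ] [-0.66463888  0.15965286 -2.67675768] [ 0.18  0.25 -0.41  2.04  0.13  0.88 -1.48]
0.57 [120.0, 0.0, 338.0, 215.6]
```

View pics/w3.png

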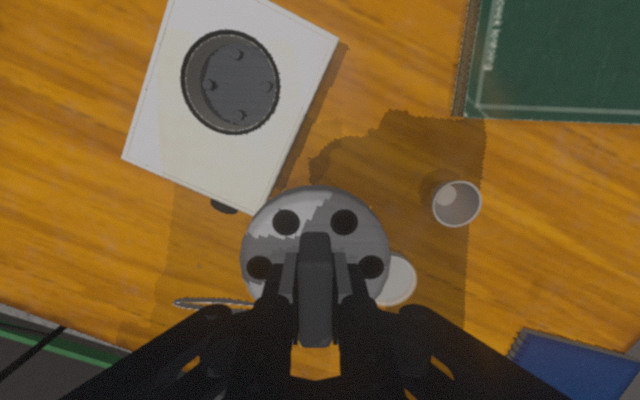

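View pics/zz.png

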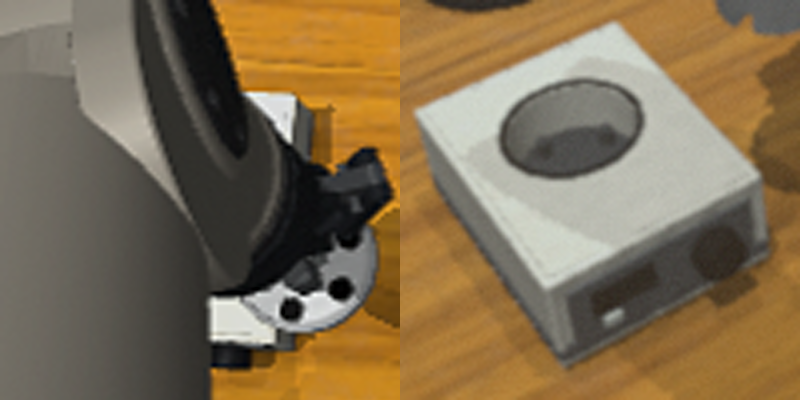

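Wrist view: the well's rim is centred near (230,82), and the four pins show at about (239,56), (208,86), (269,86) and (239,115). I'll zoom in and fit.

```bash
python3 - <<'E'
from h import *
im=cv2.imread("pics/w3.png");g=cv2.cvtColor(im,cv2.COLOR_BGR2GRAY);o=get_obs();p=viewer.grab_frame("wrist")
m=np.zeros_like(g);cv2.circle(m,(230,82),58,255,-1)
b=((g<165)&(m>0)).astype(np.uint8)
cs,_=cv2.findContours(b,cv2.RETR_EXTERNAL,cv2.CHAIN_APPROX_NONE);c=max(cs,key=cv2.contourArea);e=cv2.fitEllipse(c);print(e)
W=np.array([ray(p,*q,.06,o)[:2] for q in c[:,0]]);A=np.c_[2*W,np.ones(len(W))];x=np.linalg.lstsq(A,(W**2).sum(1),rcond=None)[0]
print("well",x[:2],np.sqrt(x[2]+x[:2]@x[:2]))
M=R.from_rotvec(o["orientation"]).as_matrix();print(M.round(3).tolist())
P=np.array([ray(p,*q,.041,o)[:2] for q in[(239,56),(208,86),(269,86),(239,115)]]);print(P,P.mean(0),np.degrees(np.arctan2(*(P-P.mean(0)).T[::-1])),np.hypot(*(P-P.mean(0)).T))
z=cv2.resize(g[28:138,175:285],None,fx=5,fy=5,interpolation=cv2.INTER_CUBIC);z=cv2.createCLAHE(3,(4,4)).apply(np.clip(z*1.0,0,255).astype(np.uint8));cv2.imwrite("pics/pins.png",z)
E
```

```text
((229.94126892089844, 82.04500579833984), (99.08932495117188, 108.7841796875), 152.20875549316406)
well [0.53473927 0.10945046] 0.036868211784746883
[[0.928, 0.372, -0.001], [0.372, -0.928, -0.001], [-0.001, 0.0, -1.0]]
[[0.55576648 0.11361698]
 [0.52599928 0.12958354]
 [0.54377288 0.08504926]
 [0.51394699 0.10017647]] [0.53487141 0.10710656] [  17.30581234  111.54017653  -68.02291035 -161.67532215] [0.02188583 0.02416463 0.02378573 0.02204217]
```

View pics/pins.png

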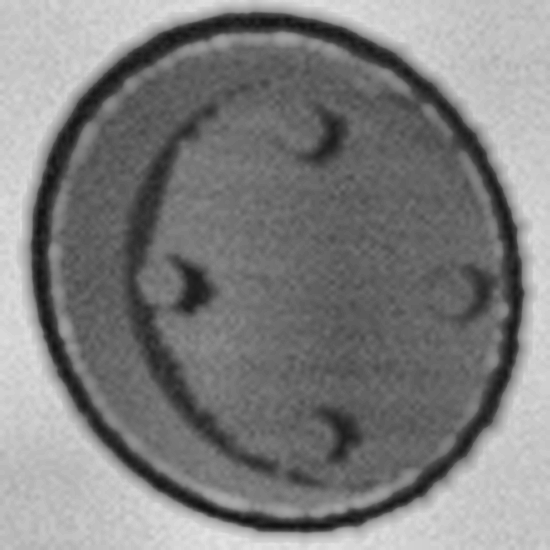

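The crop shows the pin tops near (305,128), (163,282), (457,293) and (318,434). I'll get the drive angle from these.

```bash
python3 - <<'E'
from h import *
from scipy.optimize import least_squares
o=get_obs();p=viewer.grab_frame("wrist");print(o["clock"],o["joints"])
q=np.array([(305,128),(163,282),(457,293),(318,434)])/5-.4+[175,28]
P=np.array([ray(p,*u,.041,o)[:2] for u in q]);c=P.mean(0);print(P.round(4),c,np.degrees(np.arctan2(*(P-c).T[::-1])).round(1),np.hypot(*(P-c).T).round(4))
th0=np.radians([22,112,-68,-158])
f2=lambda x:(P-np.c_[x[0]+.023*np.cos(th0+x[2]),x[1]+.023*np.sin(th0+x[2])]).ravel()
s=least_squares(f2,[*c,0]);print(s.x[:2],22+np.degrees(s.x[2]),s.fun.round(4))
E
```

```text
5.0833 [ 0.1832435   0.24454565 -0.40870632  2.04097248  0.12563559  0.88014977
 -1.48506303]
[[0.5569 0.1168]
 [0.5274 0.1308]
 [0.5429 0.0873]
 [0.5143 0.1011]] [0.53537402 0.10899916] [  20.   110.2  -70.7 -159.4] [0.0229 0.0232 0.0229 0.0225]
[0.53537402 0.10899916] 20.0039723585669 [-0.0001 -0.0001 -0.0001  0.0002 -0.0003 -0.      0.0006 -0.0001]
```

play_rows(commands=[[[1,0.15,-0.1,0,0.021],[1,0.3,-0.2,0,0.021],[1,0.424,-0.29,0,0.021],[1,0.424,-0.29,0.1,0.021],[1,0.424,-0.29,0.2,0.021],[1,0.424,-0.29,0.28,0.021],[1,0.424,-0.29,0.28,0.021],[1,0.424,-0.29,0.28,0.021]]])

```text
clock: 5.8
tcp_pos: [0.535, 0.1069, 0.1251]
orientation: [3.094, 0.546, -0.003]
contact_force: [0.1, -0.6, -2.5]
grip_width: 0.0135
gripper_force: 39.7
```

```bash
cat > st.py <<'E'
from h import *
o=get_obs();M=R.from_rotvec(o["orientation"]).as_matrix()
t=o["tcp_pos"];d=np.array([.5350,.1091,.0842])-t
print(o["clock"],t,"ang",np.degrees(np.arctan2(M[1,0],M[0,0])),"to-go units",(M.T@d/.2).round(4),"F",np.round(o["contact_force"],1),"M",np.round(o["moment"],2),"q7",o["joints"][6])
E
python3 st.py; python3 - <<'E'
from h import *
p=viewer.grab_frame("wrist");q=viewer.grab_frame("scene");save(p,"w4.png")
a=p["pixels"][:,100:500,::-1];b=cv2.resize(q["pixels"][190:360,150:320,::-1],(400,400),interpolation=cv2.INTER_CUBIC)
cv2.imwrite("pics/c4.png",np.hstack([a,b]))
E
```

```text
5.8 [0.53503462 0.10693158 0.12512836] ang 20.0052321283939 to-go units [ 0.004  -0.0102  0.2046] F [ 0.1 -0.6 -2.5] M [ 0.01 -0.01 -0.01] q7 -1.734172908428679
```

View pics/c4.png

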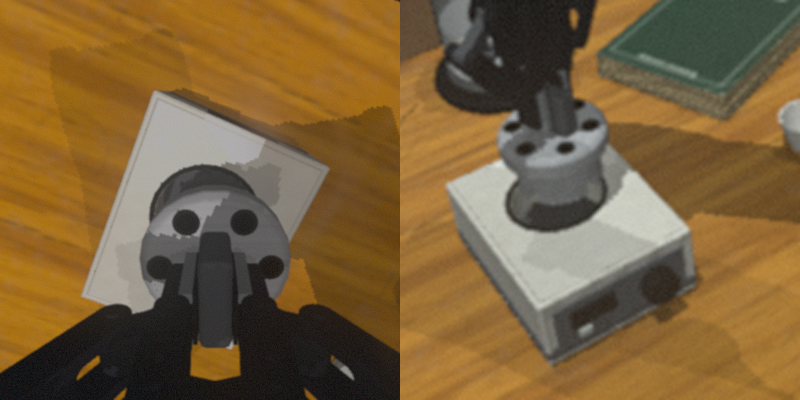

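The head hangs over the well, with the foot's bottom centred on the mouth in the scene crop. I'll lower it slowly, watching the force.

play_rows(commands=[[[1,0.004,-0.01,0,0],[1,0.004,-0.01,0.02,0],[1,0.004,-0.01,0.04,0],[1,0.004,-0.01,0.055,0],[1,0.004,-0.01,0.07,0],[1,0.004,-0.01,0.08,0],[1,0.004,-0.01,0.09,0],[1,0.004,-0.01,0.1,0],[1,0.004,-0.01,0.11,0],[1,0.004,-0.01,0.115,0],[1,0.004,-0.01,0.115,0]]])

```text
clock: 6.82
tcp_pos: [0.5356, 0.1105, 0.1025]
orientation: [-3.093, -0.548, -0.0]
contact_force: [1.0, 3.9, -3.4]
grip_width: 0.0136
gripper_force: 39.7
```

```bash
python3 st.py
```

```text
6.8167 [0.53564527 0.11046331 0.10251667] ang 20.08860272256963 to-go units [-0.0054  0.0053  0.0916] F [ 1.   3.9 -3.4] M [ 0.87 -0.19 -0.04] q7 -1.7562154762366278
```

play_rows(commands=[[[1,0.003,-0.008,0,0],[1,0.003,-0.008,0,0],[1,0.003,-0.008,0,0]]])

```text
clock: 7.07
tcp_pos: [0.5353, 0.1109, 0.1025]
orientation: [3.093, 0.547, -0.001]
contact_force: [0.9, 0.4, -2.1]
grip_width: 0.0136
gripper_force: 39.9
```

```bash
python3 st.py
```

```text
7.0667 [0.53534349 0.11094456 0.10249958] ang 20.044219876295156 to-go units [-0.0047  0.008   0.0915] F [ 0.9  0.4 -2.1] M [-0.02 -0.07  0.02] q7 -1.7593876105091684
```

play_rows(commands=[[[1,0.004,-0.01,0,0],[1,0.004,-0.01,0.005,0],[1,0.004,-0.01,0.01,0],[1,0.004,-0.01,0.015,0],[1,0.004,-0.01,0.02,0],[1,0.004,-0.01,0.025,0],[1,0.004,-0.01,0.03,0],[1,0.004,-0.01,0.035,0],[1,0.004,-0.01,0.035,0]]])

```text
clock: 7.82
tcp_pos: [0.5356, 0.1137, 0.0955]
orientation: [3.094, 0.547, -0.001]
contact_force: [-0.2, -0.5, -2.9]
grip_width: 0.0134
gripper_force: 39.9
```

```bash
python3 st.py
```

```text
7.8167 [0.53555324 0.11374443 0.09546059] ang 20.06175878399136 to-go units [-0.0105  0.0209  0.0563] F [-0.2 -0.5 -2.9] M [ 0.04 -0.04  0.04] q7 -1.7688104947173073
```

play_rows(commands=[[[1,0,0,0.004,0],[1,0,0,0.008,0],[1,0,0,0.012,0],[1,0,0,0.016,0],[1,0,0,0.018,0],[1,0,0,0.018,0]]])

```text
clock: 8.32
tcp_pos: [0.5356, 0.1138, 0.092]
orientation: [3.094, 0.547, -0.0]
contact_force: [-0.7, 0.1, -2.4]
grip_width: 0.0136
gripper_force: 39.9
```

```bash
python3 st.py
```

```text
8.3167 [0.53559724 0.11381857 0.091996  ] ang 20.06611292865667 to-go units [-0.0109  0.0211  0.039 ] F [-0.7  0.1 -2.4] M [-0.02 -0.01  0.01] q7 -1.7715769285171075
```

play_rows(commands=[[[1,0,0,0.004,0],[1,0,0,0.008,0],[1,0,0,0.012,0],[1,0,0,0.014,0],[1,0,0,0.014,0]]])

```text
clock: 8.73
tcp_pos: [0.5356, 0.1138, 0.0892]
orientation: [3.094, 0.547, -0.0]
contact_force: [-0.1, -0.3, -2.9]
grip_width: 0.0134
gripper_force: 39.9
```

```bash
python3 st.py
```

```text
8.7333 [0.53559703 0.11377342 0.08916907] ang 20.05962012272602 to-go units [-0.0108  0.0209  0.0248] F [-0.1 -0.3 -2.9] M [-0.02  0.    0.02] q7 -1.773809429061314
```

The foot is past the pin tops without contact, so the slots are aligned. I'll lower it gently to the plate.

play_rows(commands=[[[1,0,0,0.004,0],[1,0,0,0.008,0],[1,0,0,0.012,0],[1,0,0,0.016,0],[1,0,0,0.019,0],[1,0,0,0.022,0],[1,0,0,0.025,0],[1,0,0,0.025,0]]])

```text
clock: 9.4
tcp_pos: [0.5356, 0.1138, 0.0842]
orientation: [3.094, 0.547, -0.0]
contact_force: [-0.1, 0.7, -3.2]
grip_width: 0.0134
gripper_force: 39.9
```

```bash
python3 st.py
```

```text
9.4 [0.53559205 0.1137643  0.08415731] ang 20.06168190680649 to-go units [-0.0108  0.0209 -0.0002] F [-0.1  0.7 -3.2] M [ 0.02  0.01 -0.01] q7 -1.7777559419023725
```

play_rows(commands=[[[1,0,0,0.002,0],[1,0,0,0.004,0],[1,0,0,0.006,0],[1,0,0,0.006,0]]])

```text
clock: 9.73
tcp_pos: [0.5357, 0.1138, 0.0833]
orientation: [3.093, 0.547, 0.0]
contact_force: [-0.9, -0.2, 0.9]
grip_width: 0.0135
gripper_force: 40.3
```

```bash
python3 st.py; python3 - <<'E'
from h import *
p=viewer.grab_frame("wrist");q=viewer.grab_frame("scene")
a=p["pixels"][:,100:500,::-1];b=cv2.resize(q["pixels"][210:350,160:300,::-1],(400,400),interpolation=cv2.INTER_CUBIC)
cv2.imwrite("pics/c5.png",np.hstack([a,b]))
E
```

```text
9.7333 [0.53573223 0.1138341  0.08327645] ang 20.064827727630558 to-go units [-0.0116  0.021  -0.0046] F [-0.9 -0.2  0.9] M [-0.02  0.21 -0.04] q7 -1.7786732642415188
```

View pics/c5.png

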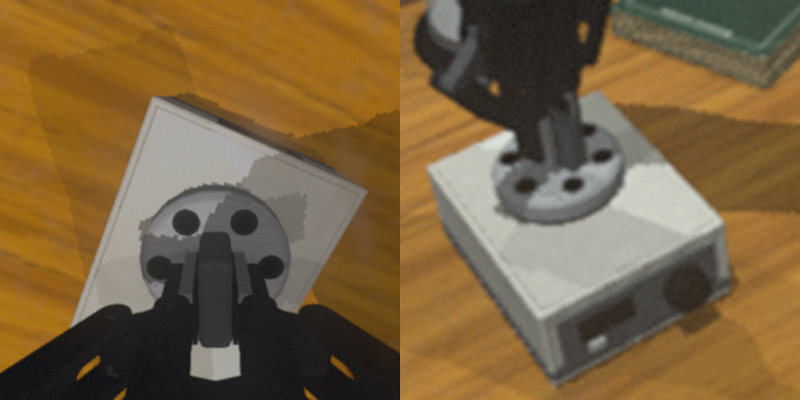

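The pictures show the plate seated just above the mixer's top face, level. The force rose by about 4 N, so the foot is on the drive plate. I'll release and retreat.

play_rows(commands=[[[0.8,0,0,0,0],[0.6,0,0,0,0],[0.4,0,0,0,0],[0,0,0,0,0],[0,0,0,0,0],[0,0,0,0,0]]], grip_force=20)

```text
clock: 10.33
tcp_pos: [0.5358, 0.1139, 0.0832]
orientation: [-3.094, -0.547, -0.0]
contact_force: [0.1, -0.5, -0.5]
grip_width: 0.0429
gripper_force: 0.0
```

play_rows(commands=[[[0,0,0,-0.05,0],[0,0,0,-0.1,0],[0,0,0,-0.2,0],[0,0,0,-0.35,0],[0,0,0,-0.5,0],[0,-0.2,0,-0.6,0],[0,-0.4,0,-0.6,0],[0,-0.4,0,-0.6,0]]])

```text
clock: 11.0
tcp_pos: [0.4536, 0.0835, 0.2035]
orientation: [3.09, 0.546, -0.008]
contact_force: [-2.1, -1.7, -1.6]
grip_width: 0.0428
gripper_force: 0.0
```

```bash
sed -i 's/w2.png/w6.png/; s/\.047,o/.078,o/' head.py; python3 head.py; python3 - <<'E'
from h import *
p=viewer.grab_frame("wrist");q=viewer.grab_frame("scene")
a=p["pixels"][:,100:500,::-1];b=cv2.resize(q["pixels"][210:350,160:300,::-1],(400,400),interpolation=cv2.INTER_CUBIC)
cv2.imwrite("pics/c6.png",np.hstack([a,b]))
for t in("petri_dish","crucible","dropper_bottle"):
    print(t,[np.round(x["rect"],1) for x in viewer.trace(q,t)[:1]])
E
```

```text
11.0 [0.45363551 0.08348084 0.20349148] xang 20.03858161922035
0.62 [267.4, 25.1, 362.9, 133.6]
[295.3  48.1] 219
[277.4  82.6] 194
[296.4 115.1] 174
[331.5 115. ] 163
circle [0.5348108  0.11298279] 0.026912885012747273 mean [0.52594371 0.12037139] [  49.5  109.9  170.5 -129.8]
petri_dish [array([336.5, 267.5, 370.7, 292.9])]
crucible [array([313.7, 230.6, 336.7, 254.5])]
dropper_bottle [array([369.7, 148. , 382.3, 180. ])]
```

View pics/c6.png

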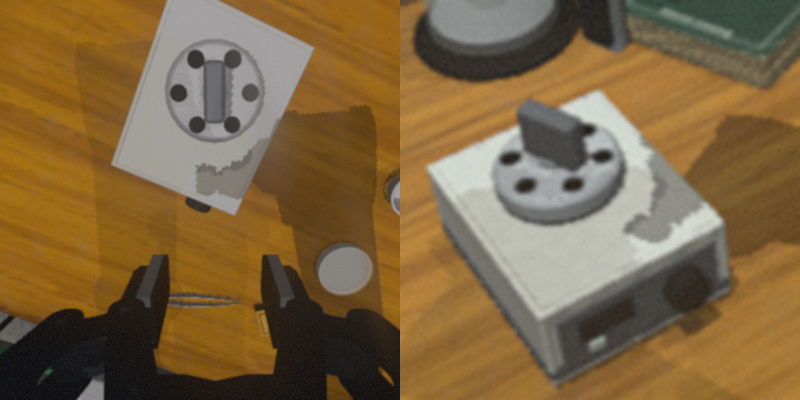

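The head sits level and low in the well, its bar at about 20°. The bystanders' boxes haven't moved.

```bash
python3 -c "
from bench import r;print(r.hand_in())"
```

```text
the job is handed in; nothing more can be done
None
```

The tube head is fitted: it dropped over the pins at about 20° and sits level and home on the mixer, lightly pressed and released, with the small things unmoved; handed in at about 11 s.

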